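# Put the pinhole collimator back in optical order

## Task

The four components of the pinhole collimator stand in the wrong seats of the optical rail. Change them over so that, going out from the lamp, the light meets the small lens, then the pinhole, then the large lens and last the screen, each fully home in its seat and square to the rail (either face forward); there is clear bench behind the rail to stand a component on meanwhile. Never let a component tip over, and leave the bare steel post beside the rail standing where it is.

Things in the scene. Friction and masses are not known exactly. Their poses are not given: they have to be found in the camera images.
- small_lens_center (a point): Small lens: black ring 33 mm across, 10 thick, with glass, upright on a 16 mm pillar on a square foot 40 x 40 x 8 mm; 150 to 300 g, mostly foot. Point: the optic's centre, 66 mm above the foot's underside, 90 mm above the bench when seated. x: through the optic, the light's way; y: across its width; z: up; alike turned half round. Top 83 mm above the underside. Grip from above, 33 mm across y.
- pinhole_center (a point): Pinhole: black square plate 40 x 40 x 10 mm, small brass disc in the middle, upright on a 16 mm pillar on a square foot 40 x 40 x 8 mm; 150 to 300 g, mostly foot. Point: the optic's centre, 66 mm above the foot's underside, 90 mm above the bench when seated. x: through the optic, the light's way; y: across its width; z: up; alike turned half round. Top 86 mm above the underside. Grip from above, 40 mm across y.
- large_lens_center (a point): Large lens: black ring 54 mm across, 11 thick, with glass, upright on a 16 mm pillar on a square foot 40 x 40 x 8 mm; 150 to 300 g, mostly foot. Point: the optic's centre, 66 mm above the foot's underside, 90 mm above the bench when seated. x: through the optic, the light's way; y: across its width; z: up; alike turned half round. Top 93 mm above the underside. Grip from above, 54 mm across y.
- screen_center (a point): Screen: white pane in aluminium frame, 50 wide, 56 high, 9 mm thick, upright on a 16 mm pillar on a square foot 40 x 40 x 8 mm; 150 to 300 g, mostly foot. Point: the optic's centre, 66 mm above the foot's underside, 90 mm above the bench when seated. x: through the optic, the light's way; y: across its width; z: up; alike turned half round. Top 94 mm above the underside. Grip from above, 50 mm across y.
- seat_1: One of four like dark carriers in a row on the rail, 60 x 60 mm, 68 mm apart, 1 or 4 next to the lamp. Its funnel-shaped square pocket takes any foot and guides it home: 43 mm at the floor, 55 mm at the mouth. Origin 18 mm above the bench; pocket floor 6 mm, rim 14 mm above the origin. x: along the rail; y: across it, away from the robot; bench clear to 130 mm on that side.
- seat_2: Seat 2 in the row, like seat_1: dark carrier 60 x 60 mm with a funnel-shaped square pocket, 43 mm at the floor, 55 mm at the mouth. Origin: centre of its underside, 18 mm above the bench; pocket floor 6 mm, rim 14 mm above the origin. x: along the rail; y: across it, away from the robot.
- seat_3: Seat 3 in the row, like seat_1: dark carrier 60 x 60 mm with a funnel-shaped square pocket, 43 mm at the floor, 55 mm at the mouth. Origin: centre of its underside, 18 mm above the bench; pocket floor 6 mm, rim 14 mm above the origin. x: along the rail; y: across it, away from the robot.
- seat_4: Seat 4 in the row, like seat_1: dark carrier 60 x 60 mm with a funnel-shaped square pocket, 43 mm at the floor, 55 mm at the mouth. Origin: centre of its underside, 18 mm above the bench; pocket floor 6 mm, rim 14 mm above the origin. x: along the rail; y: across it, away from the robot.
- lamp: The lamp: upright black round housing with fins, aluminium cap and a light port on either side, 44 mm across, 106 mm high, fixed on one end of the rail, which end varies (on the other end an empty black post holder, 62 mm high). Origin: centre of its underside, 18 mm above the bench.
- post_center (a point): Bystander: a bare steel optical post, 13 mm thick and 83 mm high with a thinner 8 mm tip, standing loose on the bench left of the rail. Leave it standing where it is. Point: its centre, 41 mm up.
Mind the look-alikes: they are no part of the job. What is shaped like the part that bears large_lens_center but green or pink is not meant.

How it is judged:
By the outcome, as a careful person would: the job done as asked, in the order asked, and still so for the second after the job is handed in, with the robot touching nothing.
It also fails if it takes over 131 s, if anything falls off the work surface, if the arm or the gripper's body presses on something with over 40 N, if the wrist force passes 120 N, or if a joint passes its speed limit or range.

## Robot

A 6-joint arm with a two-finger parallel gripper is mounted at the origin on a cart in front of the work surface, level with it; the furniture and walls round the work are solid. World frame = base frame: x ahead of the robot, y to its left, z up, the work surface at z = 0. Lengths are in m, angles in rad, forces in N, time in s.
With the tool pointing down it reaches from about 0.35 to 1 m from the base axis. Payload 7.1 kg.
Tool frame: the origin (TCP) lies at the very end of the fingers, on their centre line; the grasp point (between the pads) lies 19 mm behind it (manip.grip_depth is the distance from the TCP to the grasp point, in m); z points along the fingers, y is the line along which they close (so a half turn about z gives the same grasp; the last joint's range is limited). The gripper opens to 85 mm and grips with 20 to 120 N. Pads are 22 mm wide; open, the fingers measure 114 mm over their backs; the gripper's body (76 mm by 85 mm) begins 54 mm behind the grasp point. The pads swing forward as they close: fully open they stand 13 mm farther back than shut.
Start: joints at [-1.147, 0.423, 1.63, -0, 1.089, -0.019], TCP at [0.268, -0.565, 0.231] pointing down, gripper open.
Joint ranges: [-3, 3], [-0.9, 2.11], [0.09, 2.58], [-1.31, 4.45], [0.11, 2.69], [-2.54, 2.54]. Speed limits (rad/s): [2.39, 2.39, 3.01, 3.14, 3.14, 3.14].

## Interface

Orientations are given as a rotation vector (axis times angle).
In Python, from workcell import status, eyes, order, manip gives the robot as it stands.
- The arm moves only by the tool carry_out, never from a script. Its argument "rows" is a list of rows, each an object with "delta_pos": the shift along the tool's x, y, z in mm, a list of three; "rotation": the turn, a rotation vector about the tool's x, y, z in rad, a list of three. In form: [{"delta_pos": [tx, ty, tz], "rotation": [rx, ry, rz]}, ...]. A call has 1 to 5 rows; each row is the pose to reach, as a shift and turn from the pose commanded when the call began, along the tool's axes at that moment; what a row does not reach only later rows make up. A row lasts 1/12 s, in which the tool goes at most 41.7 mm and 7.16 degrees, less where a joint would pass 70% of its speed; a pose out of reach is approached as far as the arm can. A call with a gripper value outside its range is refused whole. "grip" is the gripper command: -1 is fully open, 1 is shut, values between are in proportion, set as the call begins (left out, the last holds). The fingers move at their own pace and stop on an object; the grip force is fixed at half the most. Time passes only in rows, so rows that repeat a pose let the fingers close. It gives the time, the measured TCP pose, the force, the opening and the grip force at its end, in the units of the state.
- status.get_obs(): the state, without advancing time (a new reading comes with each control period).
- eyes.read_camera(name): name is "side" or "top" or "wrist"; returns a dict with "image" (384x512x3 uint8, red, green, blue), "mtx" (3x3 intrinsics, pixels), "extrinsics" (4x4, takes a point from world to camera coordinates); the wrist camera has in their place "mount" (4x4, takes a point from camera to tool coordinates, whose origin is the TCP and whose axes are the flange's). Camera axes: x right, y down, z forward; pixel columns grow to the right and rows downward; lengths in m; the calibration is good to about 2 mm. A picture is of the moment at which its call begins: read the wrist's pose just before it. There is no depth.
- order.close_job(): hands the job in; it is judged then, once.
Trained networks look in the newest picture that a camera, given by its name, has taken for a name from the list of things; names that differ only in an ending like _2 or _b are one class to them, and where a whole thing is asked for, a point or a joint stands for the part that bears it (a point fixed in the world has none). Each returns a list of dicts, best first, with "p" (0 to 1); they miss things now and then, are a little off and sometimes report something else, mostly with a low value. They report only what shows in the picture. A call takes as long as a camera call. They do not tell look-alikes from the thing itself.
- eyes.look_for(camera, target): "box" ([left, top, right, bottom] in pixels, round what is visible of it).
The state is a dict: "t": time; "joint_positions": joint angles; "qd": joint speeds; "effort": joint torques, N m; "ee_pos": TCP position; "tool_rot": TCP orientation; "force": force on the tool from outside, world axes, zero at the start; "wrist_torque": the same for the moment, N m; "finger_gap": opening from 0.0 (shut) to 1.0 (fully open); "grip_force": force on a finger pad.
Only numpy, scipy, OpenCV 4.12 (cv2) and the standard library are available. Lean on these libraries where they do the work, as an engineer would, in place of code of your own. Each camera call takes 0.05 s, during which the arm holds its last target. There are 200 camera calls.

## Working session

There is one attempt and no reset: what is moved stays moved. The work goes in short steps, Python scripts to look and compute and a tool call to move; the robot and the scene stay as the last step left them, time stands still between calls to the robot, and variables do not carry over. Pictures are saved under pics/ and viewed, at most 14 in all, crops included, and the job is handed in when it is done.

Besides the shell and the picture viewer there is one more tool, called after "Call:" as name(argument=value, ...), one argument or row to a line, values as JSON. carry_out: Moves the arm, as the interface text tells. Its arguments: {"type":"object","properties":{"rows":{"type":"array","items":{"type":"object","properties":{"delta_pos":{"type":"array","items":{"type":"number"}},"rotation":{"type":"array","items":{"type":"number"}}}}},"grip":{"type":"number"}},"required":["rows"]}

```bash
mkdir -p pics; ls; python3 - <<'E'
from workcell import status, eyes, order, manip
import cv2,numpy as np
o=status.get_obs();print({k:np.round(v,3).tolist() for k,v in o.items()})
names=["small_lens_center","pinhole_center","large_lens_center","screen_center","seat_1","lamp","post_center"]
for c in ["top","side"]:
    r=eyes.read_camera(c);cv2.imwrite(f"pics/{c}0.png",r["image"][:,:,::-1])
    np.savez(f"{c}.npz",K=r["mtx"],E=r["extrinsics"])
    print(c,np.round(r["mtx"],1).tolist(),np.round(r["extrinsics"],4).tolist())
    for n in names:
        print(n,[(np.round(d["box"],0).tolist(),round(d["p"],2)) for d in eyes.look_for(c,n)[:5]])
E
```

```text
pics
{'t': 0.0, 'joint_positions': [-1.147, 0.424, 1.631, -0.0, 1.089, -0.019], 'qd': [0.0, -0.0, -0.001, 0.0, 0.001, 0.0], 'effort': [-0.001, -55.739, -28.175, -0.0, 0.007, -0.0], 'ee_pos': [0.268, -0.564, 0.231], 'tool_rot': [-3.063, -0.689, 0.0], 'force': [-0.03, -0.632, -0.103], 'wrist_torque': [-0.078, -0.025, 0.051], 'grip_force': 0.0, 'finger_gap': 0.998}
top [[465.5, 0.0, 253.4], [0.0, 465.5, 184.8], [0.0, 0.0, 1.0]] [[0.0024, -0.9999, 0.0152, 0.3062], [-0.9937, -0.004, -0.1117, 0.446], [0.1118, -0.0149, -0.9936, 1.1414], [0.0, 0.0, 0.0, 1.0]]
small_lens_center [([255.0, 171.0, 276.0, 191.0], 0.76)]
pinhole_center [([233.0, 180.0, 250.0, 199.0], 0.51), ([249.0, 165.0, 283.0, 198.0], 0.35)]
large_lens_center [([308.0, 146.0, 326.0, 170.0], 0.91), ([191.0, 260.0, 211.0, 279.0], 0.75), ([221.0, 233.0, 243.0, 249.0], 0.7)]
screen_center [([282.0, 158.0, 301.0, 181.0], 0.85)]
seat_1 [([250.0, 166.0, 281.0, 197.0], 0.82), ([227.0, 176.0, 257.0, 209.0], 0.76), ([280.0, 154.0, 309.0, 188.0], 0.76), ([300.0, 146.0, 330.0, 178.0], 0.66)]
lamp [([327.0, 135.0, 356.0, 164.0], 0.73)]
post
[... 244 characters left out ...]
, 206.0], 0.65)]
pinhole_center [([242.0, 187.0, 256.0, 225.0], 0.77), ([207.0, 130.0, 227.0, 171.0], 0.29)]
large_lens_center [([328.0, 219.0, 350.0, 263.0], 0.97), ([213.0, 144.0, 233.0, 183.0], 0.81), ([293.0, 205.0, 317.0, 241.0], 0.64)]
screen_center [([221.0, 155.0, 244.0, 194.0], 0.56), ([216.0, 183.0, 255.0, 200.0], 0.19)]
seat_1 [([235.0, 206.0, 268.0, 232.0], 0.72), ([227.0, 195.0, 258.0, 212.0], 0.7), ([214.0, 169.0, 223.0, 181.0], 0.52), ([242.0, 187.0, 258.0, 226.0], 0.43), ([217.0, 182.0, 251.0, 199.0], 0.42)]
lamp [([207.0, 128.0, 226.0, 170.0], 0.62), ([213.0, 170.0, 224.0, 182.0], 0.57)]
post_center [([223.0, 156.0, 243.0, 192.0], 0.56), ([231.0, 246.0, 239.0, 280.0], 0.51)]
```

```bash
python3 - <<'E'
import cv2,numpy as np
a=cv2.imread("pics/top0.png")[115:305,150:400];b=cv2.imread("pics/side0.png")[110:300,170:370]
cv2.imwrite("pics/c1.png",cv2.resize(a,(780,593),interpolation=3));cv2.imwrite("pics/c2.png",cv2.resize(b,None,fx=3,fy=3,interpolation=3))
E
```

```text
(no output)
```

View pics/c1.png

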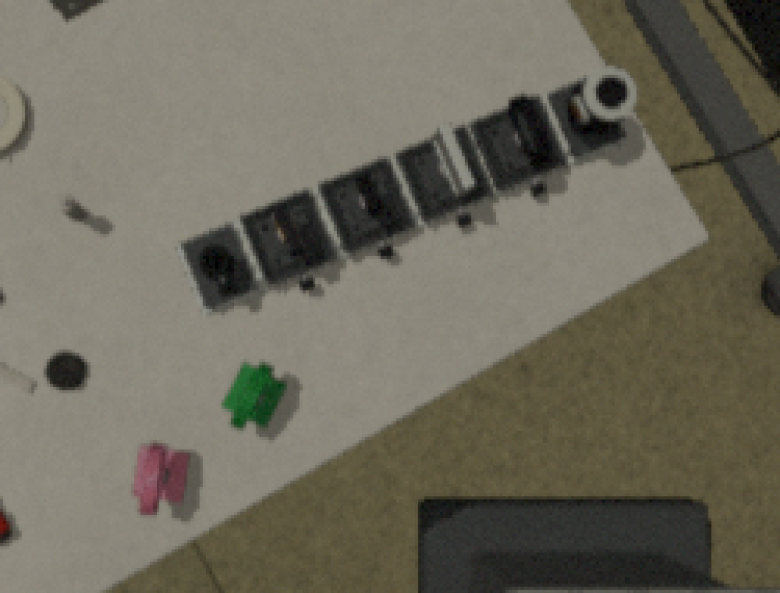

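View pics/c2.png

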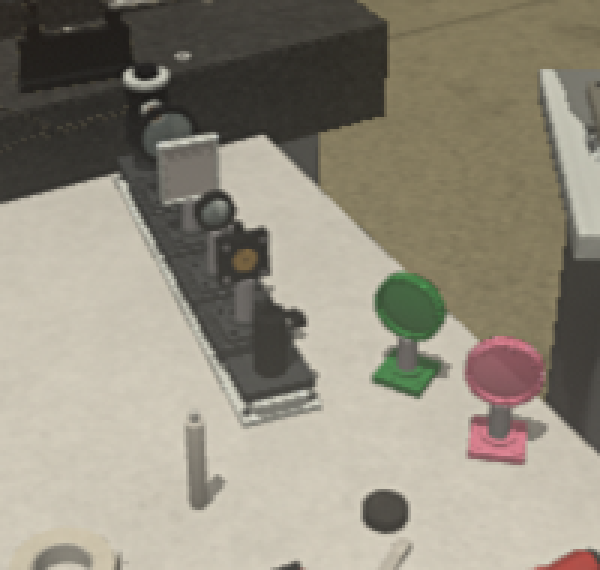

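The pictures agree. The lamp is at the right end (top crop 607,95). Going out from it come the large lens, screen, small lens and pinhole, and the post is left at crop (75,210). I need two swaps: large with small, and screen with pinhole.

```bash
cat > h.py <<'E'
import numpy as np,cv2
from scipy.spatial.transform import Rotation as R
def ray(K,E,uv):
    d=E[:3,:3].T@np.linalg.inv(K)@np.array([uv[0],uv[1],1.]); return -E[:3,:3].T@E[:3,3],d
def onz(K,E,uv,z):
    c,d=ray(K,E,uv); return c+d*(z-c[2])/d[2]
def proj(K,E,p):
    q=E[:3,:3]@np.asarray(p)+E[:3,3]; q=K@q; return q[:2]/q[2]
def tri(cams):
    A=[];b=[]
    A=np.zeros((3,3));b=np.zeros(3)
    for K,E,uv in cams:
        c,d=ray(K,E,uv);d/=np.linalg.norm(d);M=np.eye(3)-np.outer(d,d);A+=M;b+=M@c
    return np.linalg.solve(A,b)
def load(c): f=np.load(f"{c}.npz");return f["K"],f["E"]
E
python3 - <<'E'
from h import *
T=load("top");S=load("side")
mid=lambda b:((b[0]+b[2])/2,(b[1]+b[3])/2)
for n,b in dict(a=[300,146,330,178],b=[280,154,309,188],c=[250,166,281,197],d=[227,176,257,209]).items(): print(n,onz(*T,mid(b),.025).round(4))
for n,b,s in [("L",[308,146,326,170],[213,144,233,183]),("Sc",[282,158,301,181],[221,155,244,194]),("Sm",[255,171,276,191],[232,174,247,206]),("P",[233,180,250,199],[242,187,256,225])]:
    print(n,onz(*T,mid(b),.09).round(4),tri([(*T,mid(b)),(*S,mid(s))]).round(3))
# rail ends from view: crop px -> full px (scale 3.12)
f=lambda u,v:(150+u/3.12,115+v/3.12)
for u,v,z in [(183,245,.032),(210,305,.032),(215,245,.018),(608,93,.124),(75,210,.041),(97,222,0),(70,203,.083)]: print((u,v),onz(*T,f(u,v),z).round(4))
E
```

```text
a [0.5031 0.153  0.025 ]
b [0.4801 0.2048 0.025 ]
c [0.4532 0.2776 0.025 ]
d [0.4254 0.3361 0.025 ]
L [0.5022 0.1578 0.09  ] [0.511 0.154 0.063]
Sc [0.4743 0.2187 0.09  ] [0.48  0.217 0.068]
Sm [0.4466 0.2803 0.09  ] [0.455 0.279 0.064]
P [0.4263 0.3367 0.09  ] [0.432 0.337 0.06 ]
(183, 245) [0.4219 0.4185 0.032 ]
(210, 305) [0.3745 0.3966 0.032 ]
(215, 245) [0.4233 0.394  0.018 ]
(608, 93) [0.5275 0.0981 0.124 ]
(75, 210) [0.4484 0.503  0.041 ]
(97, 222) [0.4434 0.4913 0.    ]
(70, 203) [0.4488 0.5003 0.083 ]
```

View pics/top0.png

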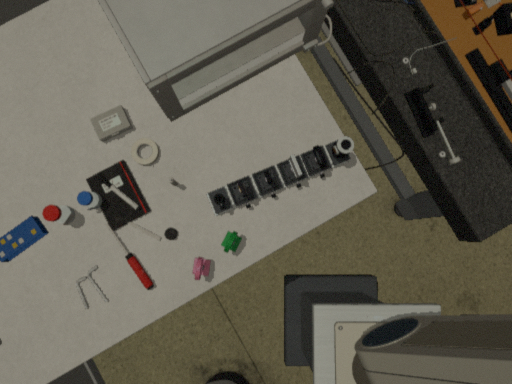

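```bash
cat >> h.py <<'E'
def rows(target, az):
    """print tool-frame shift (mm) and z-turn from current pose to TCP target with tool y azimuth az (rad), tool straight down"""
    from workcell import status
    o=status.get_obs(); Rm=R.from_rotvec(o["tool_rot"])
    y=np.array([np.cos(az),np.sin(az),0]);z=np.array([0,0,-1.]);x=np.cross(y,z)
    Rt=R.from_matrix(np.c_[x,y,z])
    d=Rm.inv().apply(np.asarray(target)-o["ee_pos"])*1e3; rv=(Rm.inv()*Rt).as_rotvec()
    print("shift",d.round(1),"turn",rv.round(4),"t",round(o["t"],2)); return d,rv
E
python3 - <<'E'
from h import *
from workcell import eyes
rows([.41,.22,.33],np.radians(23))
E
python3 -c "
from workcell import eyes
import numpy as np
r=eyes.read_camera('wrist');print(np.round(r['mtx'],1).tolist(),np.round(r['mount'],4).tolist())"
```

```text
shift [ 464.7 -648.1  -98.6] turn [-0.     -0.     -1.5294] t 0.8
[[288.2, 0.0, 258.7], [0.0, 288.2, 190.9], [0.0, 0.0, 1.0]] [[-0.0006, -0.9446, -0.3281, 0.0859], [1.0, -0.0007, 0.0002, 0.0002], [-0.0004, -0.3281, 0.9446, -0.1434], [0.0, 0.0, 0.0, 1.0]]
```

The top view shows a shelf well behind the rail and a black stand to the right of it. Moving over the rail for a close look.

Call:
carry_out(
  rows=[
    {"delta_pos":[111,-93,-33]},
    {"delta_pos":[111,-93,-33]},
    {"delta_pos":[111,-93,-33]},
    {"delta_pos":[111,-93,-33]},
  ],
  grip=-1,
)

```text
$.rows[0]: bad value
```

Call:
carry_out(
  rows=[
    {"delta_pos":[111,-93,-33]},
    {"delta_pos":[111,-93,-33]},
    {"delta_pos":[111,-93,-33]},
    {"delta_pos":[111,-93,-33]},
  ],
)

```text
$.rows[0]: bad value
```

Call:
carry_out(
  rows=[
    {"delta_pos":[111,-93,-33]},
    {"delta_pos":[111,-93,-33]},
    {"delta_pos":[111,-93,-33]},
    {"delta_pos":[111,-93,-33]},
  ],
)

```text
$.rows[0]: bad value
```

Call:
carry_out(
  rows=[
    {"delta_pos":[66,-185,0],"rotation":[0,0,-0.6]},
    {"delta_pos":[66,-185,0],"rotation":[0,0,-0.6]},
    {"delta_pos":[66,-185,0],"rotation":[0,0,-0.6]},
    {"delta_pos":[66,-185,0],"rotation":[0,0,-0.6]},
    {"delta_pos":[66,-185,0],"rotation":[0,0,-0.6]},
  ],
)

```text
t: 1.27
ee_pos: [0.2471, -0.3659, 0.2309]
tool_rot: [-2.718, -1.572, -0.0]
force: [0.2, -0.0, -0.5]
finger_gap: 1.003
grip_force: 0.0
```

```bash
python3 - <<'E'
from h import *
rows([.41,.22,.33],np.radians(23))
E
```

```text
shift [ 589.2 -150.9  -98.2] turn [-0.001  -0.0017 -0.9231] t 1.27
```

Call:
carry_out(
  rows=[
    {"delta_pos":[155,18,-50],"rotation":[0,0,0]},
    {"delta_pos":[155,18,-50],"rotation":[0,0,0]},
    {"delta_pos":[155,18,-50],"rotation":[0,0,0]},
    {"delta_pos":[155,18,-50],"rotation":[0,0,0]},
  ],
)

```text
t: 1.6
ee_pos: [0.3425, -0.2428, 0.2824]
tool_rot: [2.724, 1.563, 0.001]
force: [0.6, -0.5, -0.2]
finger_gap: 1.001
grip_force: 0.0
```

Call:
carry_out(
  rows=[
    {"delta_pos":[155,18,-50],"rotation":[0,0,0]},
    {"delta_pos":[155,18,-50],"rotation":[0,0,0]},
    {"delta_pos":[155,18,-50],"rotation":[0,0,0]},
    {"delta_pos":[155,18,-50],"rotation":[0,0,0]},
  ],
)

```text
t: 1.93
ee_pos: [0.4364, -0.1176, 0.3325]
tool_rot: [2.723, 1.565, 0.002]
force: [0.9, -0.9, -0.3]
finger_gap: 1.002
grip_force: 0.0
```

Call:
carry_out(
  rows=[
    {"delta_pos":[165,-108,0],"rotation":[0,0,-0.6]},
    {"delta_pos":[165,-108,0],"rotation":[0,0,-0.6]},
    {"delta_pos":[165,-108,0],"rotation":[0,0,-0.6]},
    {"delta_pos":[165,-108,0],"rotation":[0,0,-0.6]},
    {"delta_pos":[165,-108,0],"rotation":[0,0,-0.6]},
  ],
)

```text
t: 2.35
ee_pos: [0.4246, 0.08, 0.3316]
tool_rot: [-2.132, -2.308, -0.001]
force: [0.7, -0.2, -0.1]
finger_gap: 0.997
grip_force: 0.0
```

```bash
python3 - <<'E'
from h import *
rows([.41,.22,.33],np.radians(23))
E
```

```text
shift [140.7  -3.5   1.7] turn [ 0.0008 -0.0005 -0.3222] t 2.35
```

Call:
carry_out(
  rows=[
    {"delta_pos":[141,-3,0],"rotation":[0,0,-0.323]},
    {"delta_pos":[141,-3,0],"rotation":[0,0,-0.323]},
    {"delta_pos":[141,-3,0],"rotation":[0,0,-0.323]},
    {"delta_pos":[141,-3,0],"rotation":[0,0,-0.323]},
    {"delta_pos":[141,-3,0],"rotation":[0,0,-0.323]},
  ],
)

```text
t: 2.77
ee_pos: [0.4117, 0.221, 0.3315]
tool_rot: [-1.736, -2.618, -0.002]
force: [0.7, -0.2, 0.3]
finger_gap: 0.999
grip_force: 0.0
```

```bash
cat >> h.py <<'E'
def wrist(name=None):
    from workcell import status,eyes
    o=status.get_obs(); r=eyes.read_camera("wrist")
    W=np.eye(4);W[:3,:3]=R.from_rotvec(o["tool_rot"]).as_matrix();W[:3,3]=o["ee_pos"]
    if name: cv2.imwrite(f"pics/{name}.png",r["image"][:,:,::-1])
    return r["mtx"],np.linalg.inv(W@r["mount"])
E
python3 - <<'E'
from h import *
from workcell import eyes
K,E=wrist("w1");np.savez("w1.npz",K=K,E=E)
rows([.41,.22,.33],np.radians(23))
T=load("top")
z={"small_lens_center":.09,"pinhole_center":.09,"large_lens_center":.09,"screen_center":.09,"seat_1":.032,"lamp":.124}
for n in z:
    for d in eyes.look_for("wrist",n)[:5]:
        b=d["box"];print(n,np.round(b),round(d["p"],2),onz(K,E,((b[0]+b[2])/2,(b[1]+b[3])/2),z[n]).round(4))
E
```

```text
shift [ 1.4 -1.3  1.3] turn [-0.0001  0.0001 -0.003 ] t 2.82
small_lens_center [286. 115. 316. 141.] 0.93 [0.4487 0.2787 0.09  ]
pinhole_center [289.  66. 326.  94.] 0.79 [0.4307 0.3351 0.09  ]
large_lens_center [279. 197. 319. 236.] 0.73 [0.5012 0.1628 0.09  ]
large_lens_center [286.  65. 328.  91.] 0.68 [0.4296 0.3366 0.09  ]
large_lens_center [204.   0. 248.  46.] 0.59 [0.3157 0.3539 0.09  ]
screen_center [285. 160. 324. 192.] 0.97 [0.482  0.2207 0.09  ]
seat_1 [269. 108. 318. 151.] 0.7 [0.4504 0.2693 0.032 ]
seat_1 [268. 189. 314. 225.] 0.7 [0.4994 0.1526 0.032 ]
seat_1 [271.  56. 327. 101.] 0.62 [0.4269 0.3373 0.032 ]
seat_1 [268. 152. 320. 189.] 0.59 [0.4784 0.2107 0.032 ]
lamp [279. 227. 314. 280.] 0.71 [0.5115 0.1222 0.124 ]
```

View pics/w1.png

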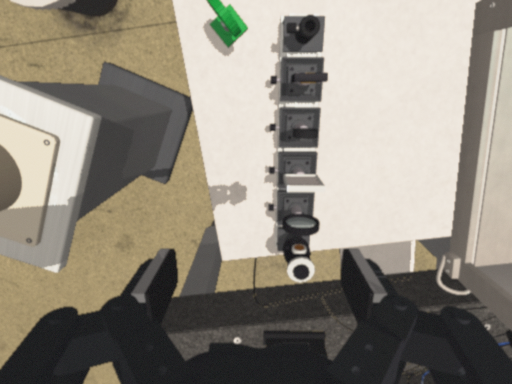

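The wrist view shows the rail vertical in the image, with the lamp at the bottom (300,268), then the large lens, screen, small lens, pinhole and the empty holder at the top. I'll enlarge it to read the carrier corners.

```bash
python3 - <<'E'
from h import *
a=cv2.imread("pics/w1.png")[5:245,250:350]
a=cv2.convertScaleAbs(a,alpha=1.8,beta=15)
a=cv2.resize(a,(500,1200),interpolation=cv2.INTER_CUBIC)
cv2.imwrite("pics/w1c.png",np.hstack([a[:600],a[600:]])[:, :800] if 0 else np.hstack([a[:600,50:450],a[600:,50:450]]))
E
```

```text
(no output)
```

View pics/w1c.png

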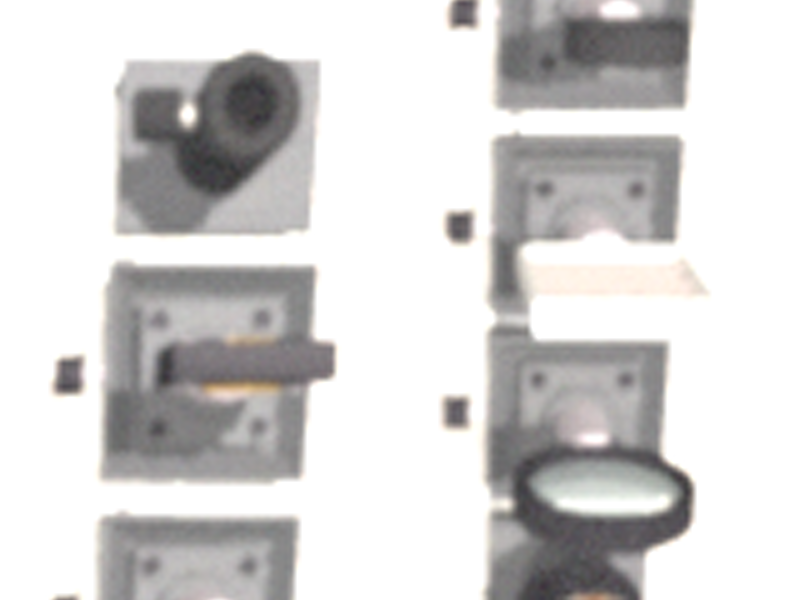

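```bash
python3 - <<'E'
from h import *
K,E=load("w1")
L=lambda x,y:(260+x/5,5+y/5); Rr=lambda x,y:(180+x/5,125+y/5)
f=lambda p,z=.032:onz(K,E,p,z)[:2]
tr=np.array([f(L(316,267)),f(L(298,517)),f(Rr(681,138)),f(Rr(666,343))])  # d,c,b,a
print(tr.round(4), np.linalg.norm(np.diff(tr,axis=0),axis=1).round(4))
br=np.array([f(L(301,479)),f(Rr(686,106))]);print("br",br.round(4),np.linalg.norm(br[0]-tr[0]),np.linalg.norm(br[1]-tr[1]))
# fit: rim corner + k*68mm along u
k=np.arange(4)-1.5
c=tr.mean(0);s=(k[:,None]*(tr-c)).sum(0)/(k@k);az=np.arctan2(s[1],s[0]);print("step",np.linalg.norm(s),"az",np.degrees(az))
u=s/np.linalg.norm(s) # toward lamp
n=np.array([-u[1],u[0]]); n=n if n[0]>0 else -n
print("yaw n",np.degrees(np.arctan2(n[1],n[0])))
for i,nm in enumerate("dcba"):
    print(nm,(c+u*.068*(i-1.5)-n*.03+u*.03).round(4))
sc=[f(L(*p)) for p in [(160,318),(262,318),(157,428),(258,426)]];print("P foot",np.mean(sc,axis=0).round(4),[np.linalg.norm(sc[0]-sc[1]).round(4),np.linalg.norm(sc[0]-sc[2]).round(4)])
for nm,a,b in [("Sm",L(152,565),L(248,565)),("Sc",Rr(543,188),Rr(637,188)),("L",Rr(538,380),Rr(625,380))]:
    a,b=f(a),f(b);print(nm,((a+b)/2+u*.0138).round(4),np.linalg.norm(a-b).round(4),np.degrees(np.arctan2(*(b-a)[::-1])).round(1))
# optic top centres
for nm,p,z in [("P",L(249,358),.11),("Sm",Rr(627,40),.105)]: print(nm,f(p,z).round(4))
E
```

```text
[[0.4468 0.3743]
 [0.4727 0.3119]
 [0.4977 0.2506]
 [0.5236 0.1881]] [0.0676 0.0662 0.0677]
br [[0.4686 0.3218]
 [0.4947 0.2602]] 0.05681279867725552 0.056188627744319285
step 0.06705379728525328 az -67.60789502778101
yaw n 22.39210497221899
d [0.43   0.3364]
c [0.4559 0.2735]
b [0.4819 0.2106]
a [0.5078 0.1477]
P foot [0.4312 0.3376] [np.float64(0.0289), np.float64(0.0295)]
Sm [0.4572 0.2754] 0.0287 22.9
Sc [0.4838 0.2125] 0.0296 22.8
L [0.509  0.1529] 0.0287 22.8
P [0.4294 0.3375]
Sm [0.4544 0.2759]
```

```bash
python3 - <<'E'
from h import *
from workcell import manip
print(manip.grip_depth)
rows([.509,.150,.20],np.radians(22.75))
E
```

```text
0.0187
shift [-98.6  63.7 131.4] turn [ 0.0001  0.0001 -0.0039] t 3.12
```

Call:
carry_out(
  rows=[
    {"delta_pos":[-99,64,131],"rotation":[0,0,-0.004]},
    {"delta_pos":[-99,64,131],"rotation":[0,0,-0.004]},
    {"delta_pos":[-99,64,131],"rotation":[0,0,-0.004]},
    {"delta_pos":[-99,64,131],"rotation":[0,0,-0.004]},
    {"delta_pos":[-99,64,131],"rotation":[0,0,-0.004]},
  ],
)

```text
t: 3.53
ee_pos: [0.5098, 0.1476, 0.196]
tool_rot: [-1.74, -2.612, 0.007]
force: [-0.3, -1.4, 0.8]
finger_gap: 1.001
grip_force: 0.0
```

```bash
python3 - <<'E'
from h import *
from workcell import eyes,status
import time
wrist();wrist()
K,E=wrist("w2");np.savez("w2.npz",K=K,E=E)
rows([.509,.150,.20],np.radians(22.75))
for n in ["large_lens_center","screen_center"]:
    for d in eyes.look_for("wrist",n)[:3]:
        b=d["box"];print(n,np.round(b),round(d["p"],2),onz(K,E,((b[0]+b[2])/2,(b[1]+b[3])/2),.09).round(4))
E
```

```text
shift [-0.1 -0.1  0. ] turn [-0.0018 -0.0005 -0.0004] t 3.68
large_lens_center [230. 151. 288. 201.] 0.77 [0.5057 0.1601 0.09  ]
```

View pics/w2.png

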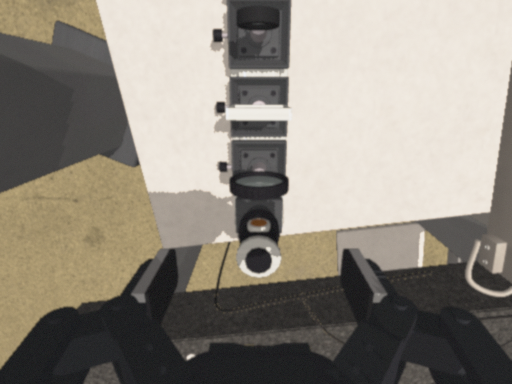

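The view is well aligned: the fingers' middle (u≈260) matches the large lens (ring 230–288, v 172–197), with the lamp below at (260,255). I'll check the position along the rail by projecting the model.

```bash
python3 - <<'E'
from h import *
K,E=load("w2")
n=np.array([np.cos(np.radians(22.75)),np.sin(np.radians(22.75))]);u=np.array([n[1],-n[0]])
im=cv2.imread("pics/w2.png");s=4
x0,y0,x1,y1=195,0,325,150+60
for c,col in [(np.array([.509,.150]),(0,0,255))]:
  for i in range(3):
    ci=c-u*.068*i
    for dy,du,z in [(a*.0145,b*.0145,.032) for a in(1,-1) for b in (1,-1)]+[(a*.03,b*.03,.032) for a in(1,-1) for b in (1,-1)]:
        p=proj(K,E,[*(ci+n*dy+u*du),z]); print(i,(dy,du),p.round(1)) if i<1 else 0
        globals().setdefault("pts",[]).append(p)
a=cv2.resize(cv2.convertScaleAbs(im[y0:y1,x0:x1],alpha=1.8,beta=15),None,fx=s,fy=s,interpolation=2)
a=cv2.resize(im[60:210,195:325],None,fx=s,fy=s,interpolation=2);a=cv2.convertScaleAbs(a,alpha=1.8,beta=15)
for p in pts: cv2.drawMarker(a,tuple(int(v) for v in ((p[0]-195+.5)*s,(p[1]-60+.5)*s)),(0,0,255),0,10,1)
cv2.imwrite("pics/w2c.png",a)
E
```

```text
0 (0.0145, 0.0145) [271.4 183.1]
0 (0.0145, -0.0145) [271.8 157.8]
0 (-0.0145, 0.0145) [245.7 183.1]
0 (-0.0145, -0.0145) [245.3 157.8]
0 (0.03, 0.03) [284.8 196. ]
0 (0.03, -0.03) [286.4 143.6]
0 (-0.03, 0.03) [232.4 196. ]
0 (-0.03, -0.03) [230.7 143.7]
```

View pics/w2c.png

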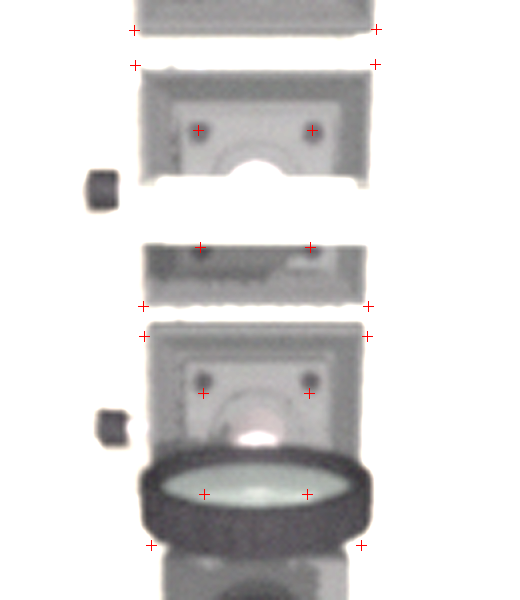

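Screen screws fit the model; the large lens stands about 3 mm nearer the screen, within what the pocket play and pad width allow. I'll grip it there.

Call:
carry_out(
  rows=[
    {"delta_pos":[2,0,35],"rotation":[0,0,0]},
    {"delta_pos":[2,0,70],"rotation":[0,0,0]},
    {"delta_pos":[2,0,100],"rotation":[0,0,0]},
    {"delta_pos":[2,0,122],"rotation":[0,0,0]},
    {"delta_pos":[2,0,132],"rotation":[0,0,0]},
  ],
)

```text
t: 4.2
ee_pos: [0.5073, 0.1535, 0.0675]
tool_rot: [-1.735, -2.618, 0.001]
force: [0.1, 0.0, 1.2]
finger_gap: 0.997
grip_force: 0.0
```

Call:
carry_out(
  rows=[
    {"delta_pos":[0,0,0],"rotation":[0,0,0]},
    {"delta_pos":[0,0,0],"rotation":[0,0,0]},
    {"delta_pos":[0,0,0],"rotation":[0,0,0]},
    {"delta_pos":[0,0,0],"rotation":[0,0,0]},
    {"delta_pos":[0,0,0],"rotation":[0,0,0]},
  ],
  grip=1,
)

```text
t: 4.62
ee_pos: [0.5098, 0.1534, 0.0707]
tool_rot: [1.736, 2.616, 0.004]
force: [-1.9, -0.1, 7.5]
finger_gap: 0.61
grip_force: 61.6
```

Call:
carry_out(
  rows=[
    {"delta_pos":[0,0,0],"rotation":[0,0,0]},
    {"delta_pos":[0,0,0],"rotation":[0,0,0]},
    {"delta_pos":[0,0,0],"rotation":[0,0,0]},
    {"delta_pos":[0,0,0],"rotation":[0,0,0]},
    {"delta_pos":[0,0,0],"rotation":[0,0,0]},
  ],
)

```text
t: 5.03
ee_pos: [0.5097, 0.1533, 0.0706]
tool_rot: [1.736, 2.616, 0.004]
force: [-2.0, 0.5, 7.5]
finger_gap: 0.603
grip_force: 61.6
```

Call:
carry_out(
  rows=[
    {"delta_pos":[0,0,-10],"rotation":[0,0,0]},
    {"delta_pos":[0,0,-22],"rotation":[0,0,0]},
    {"delta_pos":[0,0,-38],"rotation":[0,0,0]},
    {"delta_pos":[0,0,-50],"rotation":[0,0,0]},
    {"delta_pos":[0,0,-50],"rotation":[0,0,0]},
  ],
)

```text
t: 5.45
ee_pos: [0.5106, 0.1534, 0.1218]
tool_rot: [1.735, 2.614, 0.007]
force: [1.3, -0.1, -1.6]
finger_gap: 0.614
grip_force: 63.0
```

Call:
carry_out(
  rows=[
    {"delta_pos":[0,20,0],"rotation":[0,0,0]},
    {"delta_pos":[0,50,0],"rotation":[0,0,0]},
    {"delta_pos":[0,80,0],"rotation":[0,0,0]},
    {"delta_pos":[20,100,0],"rotation":[0,0,0]},
    {"delta_pos":[45,105,0],"rotation":[0,0,0]},
  ],
)

```text
t: 5.87
ee_pos: [0.5919, 0.2358, 0.1189]
tool_rot: [1.739, 2.613, 0.006]
force: [0.2, -0.4, -1.6]
finger_gap: 0.612
grip_force: 63.4
```

Call:
carry_out(
  rows=[
    {"delta_pos":[18,0,0],"rotation":[0,0,0]},
    {"delta_pos":[23,0,20],"rotation":[0,0,0]},
    {"delta_pos":[23,0,45],"rotation":[0,0,0]},
    {"delta_pos":[23,0,62],"rotation":[0,0,0]},
    {"delta_pos":[23,0,69],"rotation":[0,0,0]},
  ],
)

```text
t: 6.28
ee_pos: [0.577, 0.2558, 0.0467]
tool_rot: [-1.735, -2.616, 0.006]
force: [-5.0, -1.8, 31.7]
finger_gap: 0.609
grip_force: 68.4
```

Call:
carry_out(
  rows=[
    {"delta_pos":[0,0,0],"rotation":[0,0,0]},
    {"delta_pos":[0,0,1],"rotation":[0,0,0]},
    {"delta_pos":[0,0,2],"rotation":[0,0,0]},
  ],
)

```text
t: 6.53
ee_pos: [0.5795, 0.2564, 0.048]
tool_rot: [1.737, 2.617, 0.002]
force: [0.2, 0.0, -1.5]
finger_gap: 0.614
grip_force: 63.7
```

Call:
carry_out(
  rows=[
    {"delta_pos":[0,0,1],"rotation":[0,0,0]},
    {"delta_pos":[0,0,1],"rotation":[0,0,0]},
    {"delta_pos":[0,0,1.5],"rotation":[0,0,0]},
    {"delta_pos":[0,0,1.5],"rotation":[0,0,0]},
  ],
)

```text
t: 6.87
ee_pos: [0.5794, 0.2564, 0.0468]
tool_rot: [1.737, 2.617, 0.002]
force: [-0.5, -0.9, 4.5]
finger_gap: 0.609
grip_force: 64.0
```

Call:
carry_out(
  rows=[
    {"delta_pos":[0,0,0],"rotation":[0,0,0]},
    {"delta_pos":[0,0,0],"rotation":[0,0,0]},
    {"delta_pos":[0,0,0],"rotation":[0,0,0]},
    {"delta_pos":[0,0,0],"rotation":[0,0,0]},
    {"delta_pos":[0,0,0],"rotation":[0,0,0]},
  ],
  grip=-1,
)

```text
t: 7.28
ee_pos: [0.5789, 0.2563, 0.0458]
tool_rot: [-1.737, -2.618, 0.0]
force: [-0.4, 0.6, -0.5]
finger_gap: 1.001
grip_force: 0.0
```

```bash
python3 - <<'E'
from h import *
rows([.577,.2558,.16],np.radians(22.75))
E
```

```text
shift [   0.2   -1.9 -114.2] turn [-0.    -0.     0.002] t 7.28
```

Call:
carry_out(
  rows=[
    {"delta_pos":[0,0,-30],"rotation":[0,0,0]},
    {"delta_pos":[0,0,-70],"rotation":[0,0,0]},
    {"delta_pos":[0,0,-110],"rotation":[0,0,0]},
    {"delta_pos":[0,0,-135],"rotation":[0,0,0]},
    {"delta_pos":[0,0,-135],"rotation":[0,0,0]},
  ],
)

```text
t: 7.7
ee_pos: [0.5823, 0.2578, 0.1874]
tool_rot: [1.734, 2.613, 0.014]
force: [0.8, 0.3, 2.1]
finger_gap: 0.997
grip_force: 0.0
```

```bash
python3 - <<'E'
from h import *
rows([.4568,.2750,.18],np.radians(22.75))
E
```

```text
shift [  64.6 -109.     6.2] turn [ 0.0105 -0.      0.002 ] t 7.7
```

Call:
carry_out(
  rows=[
    {"delta_pos":[20,-35,0],"rotation":[0,0,0]},
    {"delta_pos":[40,-70,0],"rotation":[0,0,0]},
    {"delta_pos":[60,-98,0],"rotation":[0,0,0]},
    {"delta_pos":[64.5,-105.5,0],"rotation":[0,0,0]},
    {"delta_pos":[64.5,-105.5,0],"rotation":[0,0,0]},
  ],
)

```text
t: 8.12
ee_pos: [0.4539, 0.2747, 0.1803]
tool_rot: [-1.734, -2.619, 0.003]
force: [0.5, 0.1, 0.5]
finger_gap: 1.003
grip_force: 0.0
```

```bash
python3 - <<'E'
from h import *
from workcell import eyes
wrist();wrist();K,E=wrist("w3")
rows([.4568,.2750,.18],np.radians(22.75))
im=cv2.imread("pics/w3.png");im=cv2.convertScaleAbs(im,alpha=1.6,beta=15)
n=np.array([np.cos(np.radians(22.75)),np.sin(np.radians(22.75))]);u=np.array([n[1],-n[0]])
for i in (-1,0,1):
  for a in (1,-1):
    for b in (1,-1):
      p=proj(K,E,[*(np.array([.4568,.275])+u*(.068*i+b*.0145)+n*a*.0145),.032]);cv2.drawMarker(im,tuple(int(round(v)) for v in p),(0,0,255),0,5,1)
cv2.imwrite("pics/w3c.png",cv2.resize(im[0:300,130:430],(600,600),interpolation=2))
E
```

```text
shift [ 0.5 -1.1  0.9] turn [0.0014 0.     0.0019] t 8.27
```

View pics/w3c.png

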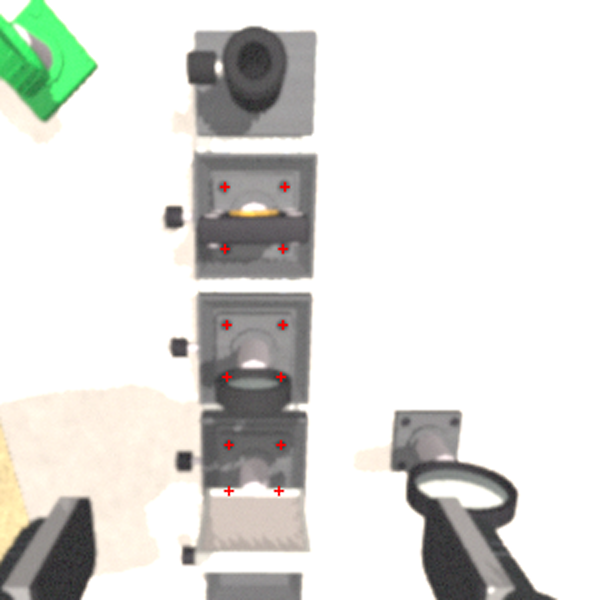

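Screw markers fit all feet, and the large lens stands upright at the back (crop 430,440). Descending on the small lens.

Call:
carry_out(
  rows=[
    {"delta_pos":[0,-1,30],"rotation":[0,0,0]},
    {"delta_pos":[0,-1,60],"rotation":[0,0,0]},
    {"delta_pos":[0,-1,90],"rotation":[0,0,0]},
    {"delta_pos":[0,-1,106],"rotation":[0,0,0]},
    {"delta_pos":[0,-1,111],"rotation":[0,0,0]},
  ],
)

```text
t: 8.68
ee_pos: [0.4556, 0.2732, 0.0667]
tool_rot: [-1.738, -2.615, 0.006]
force: [0.5, -1.1, 0.2]
finger_gap: 1.003
grip_force: 0.0
```

Call:
carry_out(
  rows=[
    {"delta_pos":[0,0,0],"rotation":[0,0,0]},
    {"delta_pos":[0,0,0],"rotation":[0,0,0]},
    {"delta_pos":[0,0,0],"rotation":[0,0,0]},
    {"delta_pos":[0,0,0],"rotation":[0,0,0]},
    {"delta_pos":[0,0,0],"rotation":[0,0,0]},
  ],
  grip=1,
)

```text
t: 9.1
ee_pos: [0.4565, 0.2748, 0.0713]
tool_rot: [1.737, 2.617, 0.003]
force: [-1.4, -0.4, 6.7]
finger_gap: 0.358
grip_force: 58.7
```

Call:
carry_out(
  rows=[
    {"delta_pos":[0,0,0],"rotation":[0,0,0]},
    {"delta_pos":[0,0,0],"rotation":[0,0,0]},
    {"delta_pos":[0,0,0],"rotation":[0,0,0]},
    {"delta_pos":[0,0,0],"rotation":[0,0,0]},
    {"delta_pos":[0,0,0],"rotation":[0,0,0]},
  ],
)

```text
t: 9.52
ee_pos: [0.4565, 0.2748, 0.0713]
tool_rot: [1.736, 2.617, 0.003]
force: [-0.2, -1.8, 5.2]
finger_gap: 0.364
grip_force: 58.8
```

Call:
carry_out(
  rows=[
    {"delta_pos":[0,0,-10],"rotation":[0,0,0]},
    {"delta_pos":[0,0,-30],"rotation":[0,0,0]},
    {"delta_pos":[0,0,-60],"rotation":[0,0,0]},
    {"delta_pos":[0,0,-90],"rotation":[0,0,0]},
    {"delta_pos":[0,0,-110],"rotation":[0,0,0]},
  ],
)

```text
t: 9.93
ee_pos: [0.4563, 0.2747, 0.1833]
tool_rot: [1.736, 2.617, 0.004]
force: [-0.2, 0.5, -2.5]
finger_gap: 0.354
grip_force: 59.8
```

Call:
carry_out(
  rows=[
    {"delta_pos":[-30,0,0],"rotation":[0,0,0]},
    {"delta_pos":[-70,0,0],"rotation":[0,0,0]},
    {"delta_pos":[-105,0,0],"rotation":[0,0,0]},
    {"delta_pos":[-128,0.5,0],"rotation":[0,0,0]},
    {"delta_pos":[-134,0.5,0],"rotation":[0,0,0]},
  ],
)

```text
t: 10.35
ee_pos: [0.5094, 0.1482, 0.181]
tool_rot: [1.739, 2.614, 0.001]
force: [0.0, 0.5, -2.1]
finger_gap: 0.358
grip_force: 59.8
```

Call:
carry_out(
  rows=[
    {"delta_pos":[0,0,10],"rotation":[0,0,0]},
    {"delta_pos":[0,0,35],"rotation":[0,0,0]},
    {"delta_pos":[0,0,65],"rotation":[0,0,0]},
    {"delta_pos":[0,0,85],"rotation":[0,0,0]},
    {"delta_pos":[0,0,95],"rotation":[0,0,0]},
  ],
)

```text
t: 10.77
ee_pos: [0.5057, 0.1517, 0.0821]
tool_rot: [-1.734, -2.616, 0.005]
force: [0.1, 0.2, -3.5]
finger_gap: 0.36
grip_force: 59.9
```

Call:
carry_out(
  rows=[
    {"delta_pos":[0,0,3],"rotation":[0,0,0]},
    {"delta_pos":[0,0,6],"rotation":[0,0,0]},
    {"delta_pos":[0,0,9],"rotation":[0,0,0]},
    {"delta_pos":[0,0,12],"rotation":[0,0,0]},
    {"delta_pos":[0,0,14],"rotation":[0,0,0]},
  ],
)

```text
t: 11.18
ee_pos: [0.5088, 0.1514, 0.0714]
tool_rot: [1.736, 2.617, 0.002]
force: [-0.4, -0.2, 2.4]
finger_gap: 0.358
grip_force: 60.7
```

Call:
carry_out(
  rows=[
    {"delta_pos":[0,0,0],"rotation":[0,0,0]},
    {"delta_pos":[0,0,0],"rotation":[0,0,0]},
    {"delta_pos":[0,0,0],"rotation":[0,0,0]},
    {"delta_pos":[0,0,0],"rotation":[0,0,0]},
    {"delta_pos":[0,0,0],"rotation":[0,0,0]},
  ],
  grip=-1,
)

```text
t: 11.6
ee_pos: [0.5085, 0.1511, 0.0712]
tool_rot: [1.737, 2.617, 0.001]
force: [0.3, 0.2, -0.2]
finger_gap: 0.996
grip_force: 0.0
```

Call:
carry_out(
  rows=[
    {"delta_pos":[0,0,-20],"rotation":[0,0,0]},
    {"delta_pos":[0,0,-50],"rotation":[0,0,0]},
    {"delta_pos":[0,0,-80],"rotation":[0,0,0]},
    {"delta_pos":[0,0,-110],"rotation":[0,0,0]},
    {"delta_pos":[0,0,-110],"rotation":[0,0,0]},
  ],
)

```text
t: 12.02
ee_pos: [0.5116, 0.152, 0.1864]
tool_rot: [1.734, 2.612, 0.011]
force: [1.1, -0.4, -0.4]
finger_gap: 0.999
grip_force: 0.0
```

```bash
python3 - <<'E'
from h import *
from workcell import eyes
wrist();wrist();wrist("w4")
rows([.579,.2563,.18],np.radians(22.75))
E
```

```text
shift [ 69.5 106.2   1. ] turn [0.0006 0.0001 0.0018] t 12.17
```

View pics/w4.png

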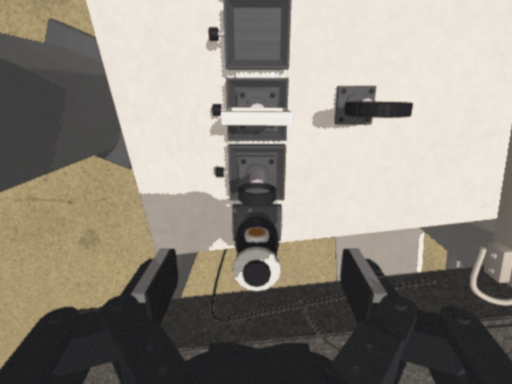

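The small lens is seated next to the lamp (258,185), seat c is empty, and the large lens stands at (375,108). Fetching the large lens.

Call:
carry_out(
  rows=[
    {"delta_pos":[20,30,0],"rotation":[0,0,0]},
    {"delta_pos":[40,60,0],"rotation":[0,0,0]},
    {"delta_pos":[60,92,0],"rotation":[0,0,0]},
    {"delta_pos":[69.5,106,0],"rotation":[0,0,0]},
    {"delta_pos":[69.5,106,0],"rotation":[0,0,0]},
  ],
)

```text
t: 12.58
ee_pos: [0.58, 0.2591, 0.1789]
tool_rot: [-1.734, -2.619, 0.0]
force: [0.2, -0.6, -0.1]
finger_gap: 1.001
grip_force: 0.0
```

Call:
carry_out(
  rows=[
    {"delta_pos":[0,0,30],"rotation":[0,0,0]},
    {"delta_pos":[0,0,65],"rotation":[0,0,0]},
    {"delta_pos":[0,0,100],"rotation":[0,0,0]},
    {"delta_pos":[0,0,125],"rotation":[0,0,0]},
    {"delta_pos":[0,0,134],"rotation":[0,0,0]},
  ],
)

```text
t: 13.0
ee_pos: [0.5746, 0.254, 0.0412]
tool_rot: [-1.735, -2.613, 0.013]
force: [-0.7, -0.4, 0.2]
finger_gap: 0.996
grip_force: 0.0
```

Call:
carry_out(
  rows=[
    {"delta_pos":[0,0,0],"rotation":[0,0,0]},
    {"delta_pos":[0,0,0],"rotation":[0,0,0]},
    {"delta_pos":[0,0,0],"rotation":[0,0,0]},
    {"delta_pos":[0,0,0],"rotation":[0,0,0]},
    {"delta_pos":[0,0,0],"rotation":[0,0,0]},
  ],
  grip=1,
)

```text
t: 13.42
ee_pos: [0.5799, 0.2567, 0.0485]
tool_rot: [1.736, 2.616, 0.004]
force: [-0.4, -0.2, 2.9]
finger_gap: 0.607
grip_force: 62.9
```

Call:
carry_out(
  rows=[
    {"delta_pos":[0,0,0],"rotation":[0,0,0]},
    {"delta_pos":[0,0,0],"rotation":[0,0,0]},
    {"delta_pos":[0,0,0],"rotation":[0,0,0]},
    {"delta_pos":[0,0,0],"rotation":[0,0,0]},
    {"delta_pos":[0,0,0],"rotation":[0,0,0]},
  ],
)

```text
t: 13.83
ee_pos: [0.5799, 0.2567, 0.0484]
tool_rot: [1.736, 2.616, 0.003]
force: [-0.6, -1.2, 6.6]
finger_gap: 0.607
grip_force: 63.3
```

Call:
carry_out(
  rows=[
    {"delta_pos":[0,0,-10],"rotation":[0,0,0]},
    {"delta_pos":[0,0,-30],"rotation":[0,0,0]},
    {"delta_pos":[0,0,-55],"rotation":[0,0,0]},
    {"delta_pos":[0,0,-75],"rotation":[0,0,0]},
    {"delta_pos":[0,0,-75],"rotation":[0,0,0]},
  ],
)

```text
t: 14.25
ee_pos: [0.5814, 0.2574, 0.1266]
tool_rot: [1.735, 2.614, 0.009]
force: [1.9, 1.0, -1.4]
finger_gap: 0.611
grip_force: 63.1
```

```bash
python3 - <<'E'
from h import *
wrist();wrist()
rows([.4570,.2760,.121],np.radians(22.75))
E
```

```text
shift [  65.5 -105.     1.6] turn [ 0.0018 -0.      0.002 ] t 14.35
```

Call:
carry_out(
  rows=[
    {"delta_pos":[35,0,0],"rotation":[0,0,0]},
    {"delta_pos":[66,-15,0],"rotation":[0,0,0]},
    {"delta_pos":[66,-50,0],"rotation":[0,0,0]},
    {"delta_pos":[66,-85,0],"rotation":[0,0,0]},
    {"delta_pos":[66,-105,0],"rotation":[0,0,0]},
  ],
)

```text
t: 14.77
ee_pos: [0.4513, 0.2744, 0.1196]
tool_rot: [-1.734, -2.616, 0.01]
force: [-0.9, -0.3, -2.5]
finger_gap: 0.603
grip_force: 63.4
```

Call:
carry_out(
  rows=[
    {"delta_pos":[0,0,0],"rotation":[0,0,0]},
    {"delta_pos":[0,0,10],"rotation":[0,0,0]},
    {"delta_pos":[0,0,20],"rotation":[0,0,0]},
    {"delta_pos":[0,0,30],"rotation":[0,0,0]},
    {"delta_pos":[0,0,38],"rotation":[0,0,0]},
  ],
)

```text
t: 15.18
ee_pos: [0.4567, 0.2762, 0.0818]
tool_rot: [-1.737, -2.617, 0.002]
force: [-0.6, -0.6, -2.4]
finger_gap: 0.611
grip_force: 63.4
```

Call:
carry_out(
  rows=[
    {"delta_pos":[0,0,3],"rotation":[0,0,0]},
    {"delta_pos":[0,0,6],"rotation":[0,0,0]},
    {"delta_pos":[0,0,9],"rotation":[0,0,0]},
    {"delta_pos":[0,0,11.5],"rotation":[0,0,0]},
    {"delta_pos":[0,0,12.5],"rotation":[0,0,0]},
  ],
)

```text
t: 15.6
ee_pos: [0.4568, 0.2765, 0.0723]
tool_rot: [1.737, 2.617, 0.0]
force: [-5.4, -3.7, 21.2]
finger_gap: 0.608
grip_force: 65.2
```

Call:
carry_out(
  rows=[
    {"delta_pos":[0,0,-1],"rotation":[0,0,0]},
    {"delta_pos":[0,0,-1],"rotation":[0,0,0]},
    {"delta_pos":[0,0,-1],"rotation":[0,0,0]},
    {"delta_pos":[0,0,-1],"rotation":[0,0,0]},
    {"delta_pos":[0,0,-1],"rotation":[0,0,0]},
  ],
  grip=-1,
)

```text
t: 16.02
ee_pos: [0.4566, 0.2764, 0.0724]
tool_rot: [1.737, 2.618, 0.0]
force: [-0.0, -0.3, 0.0]
finger_gap: 0.995
grip_force: 0.0
```

Call:
carry_out(
  rows=[
    {"delta_pos":[0,0,-20],"rotation":[0,0,0]},
    {"delta_pos":[0,0,-50],"rotation":[0,0,0]},
    {"delta_pos":[0,0,-85],"rotation":[0,0,0]},
    {"delta_pos":[0,0,-110],"rotation":[0,0,0]},
    {"delta_pos":[0,0,-110],"rotation":[0,0,0]},
  ],
)

```text
t: 16.43
ee_pos: [0.4593, 0.278, 0.1874]
tool_rot: [1.735, 2.614, 0.013]
force: [0.4, -0.1, 0.1]
finger_gap: 1.0
grip_force: 0.0
```

```bash
python3 - <<'E'
from h import *
wrist();wrist();wrist("w5")
rows([.483,.2132,.18],np.radians(22.75))
E
```

```text
shift [-68.4   0.2   2.1] turn [ 0.    -0.     0.002] t 16.58
```

View pics/w5.png

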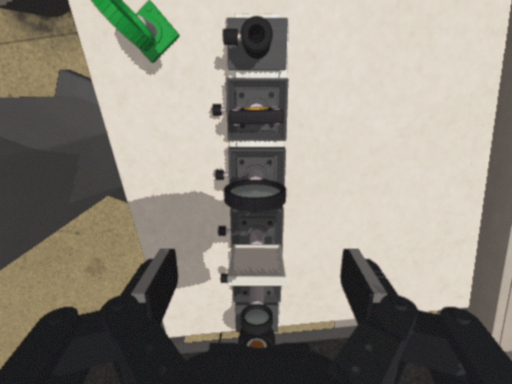

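The large lens is home in seat c (255,195). Next is the screen (256,262), 68 mm toward the lamp.

Call:
carry_out(
  rows=[
    {"delta_pos":[-25,0,0],"rotation":[0,0,0]},
    {"delta_pos":[-50,0,0],"rotation":[0,0,0]},
    {"delta_pos":[-68,0,0],"rotation":[0,0,0]},
    {"delta_pos":[-68,0,10],"rotation":[0,0,0]},
    {"delta_pos":[-68,0,40],"rotation":[0,0,0]},
  ],
)

```text
t: 17.0
ee_pos: [0.485, 0.2138, 0.1434]
tool_rot: [1.738, 2.614, 0.007]
force: [0.3, 0.6, -0.9]
finger_gap: 1.003
grip_force: 0.0
```

Call:
carry_out(
  rows=[
    {"delta_pos":[0,0,30],"rotation":[0,0,0]},
    {"delta_pos":[0,0,55],"rotation":[0,0,0]},
    {"delta_pos":[0,0,70],"rotation":[0,0,0]},
    {"delta_pos":[0,0,74],"rotation":[0,0,0]},
    {"delta_pos":[0,0,74],"rotation":[0,0,0]},
  ],
)

```text
t: 17.42
ee_pos: [0.481, 0.2133, 0.0659]
tool_rot: [-1.735, -2.615, 0.006]
force: [0.2, 0.8, 0.3]
finger_gap: 0.996
grip_force: 0.0
```

Call:
carry_out(
  rows=[
    {"delta_pos":[0,0,0],"rotation":[0,0,0]},
    {"delta_pos":[0,0,0],"rotation":[0,0,0]},
    {"delta_pos":[0,0,0],"rotation":[0,0,0]},
    {"delta_pos":[0,0,0],"rotation":[0,0,0]},
    {"delta_pos":[0,0,0],"rotation":[0,0,0]},
  ],
  grip=1,
)

```text
t: 17.83
ee_pos: [0.4834, 0.2139, 0.0695]
tool_rot: [1.737, 2.617, 0.002]
force: [-1.6, -0.5, 6.8]
finger_gap: 0.574
grip_force: 61.4
```

Call:
carry_out(
  rows=[
    {"delta_pos":[0,0,0],"rotation":[0,0,0]},
    {"delta_pos":[0,0,0],"rotation":[0,0,0]},
    {"delta_pos":[0,0,0],"rotation":[0,0,0]},
    {"delta_pos":[0,0,0],"rotation":[0,0,0]},
    {"delta_pos":[0,0,0],"rotation":[0,0,0]},
  ],
)

```text
t: 18.25
ee_pos: [0.4834, 0.2139, 0.0695]
tool_rot: [1.737, 2.617, 0.002]
force: [-2.9, -0.1, 7.1]
finger_gap: 0.577
grip_force: 61.5
```

Call:
carry_out(
  rows=[
    {"delta_pos":[0,0,-10],"rotation":[0,0,0]},
    {"delta_pos":[0,0,-25],"rotation":[0,0,0]},
    {"delta_pos":[0,0,-40],"rotation":[0,0,0]},
    {"delta_pos":[0,0,-50],"rotation":[0,0,0]},
    {"delta_pos":[0,0,-50],"rotation":[0,0,0]},
  ],
)

```text
t: 18.67
ee_pos: [0.4843, 0.2142, 0.1207]
tool_rot: [1.736, 2.616, 0.005]
force: [0.1, -0.6, -1.8]
finger_gap: 0.579
grip_force: 62.3
```

Call:
carry_out(
  rows=[
    {"delta_pos":[0,20,0],"rotation":[0,0,0]},
    {"delta_pos":[0,50,0],"rotation":[0,0,0]},
    {"delta_pos":[0,80,0],"rotation":[0,0,0]},
    {"delta_pos":[0,100,0],"rotation":[0,0,0]},
    {"delta_pos":[0,105,0],"rotation":[0,0,0]},
  ],
)

```text
t: 19.08
ee_pos: [0.5828, 0.2557, 0.1182]
tool_rot: [1.736, 2.616, 0.004]
force: [0.1, 0.8, -2.3]
finger_gap: 0.578
grip_force: 62.7
```

Call:
carry_out(
  rows=[
    {"delta_pos":[0,0,10],"rotation":[0,0,0]},
    {"delta_pos":[0,0,30],"rotation":[0,0,0]},
    {"delta_pos":[0,0,48],"rotation":[0,0,0]},
    {"delta_pos":[0,0,60],"rotation":[0,0,0]},
    {"delta_pos":[0,0,66],"rotation":[0,0,0]},
  ],
)

```text
t: 19.5
ee_pos: [0.5769, 0.2532, 0.0495]
tool_rot: [-1.736, -2.615, 0.007]
force: [0.3, -0.2, -3.0]
finger_gap: 0.576
grip_force: 62.7
```

Call:
carry_out(
  rows=[
    {"delta_pos":[0,0,2],"rotation":[0,0,0]},
    {"delta_pos":[0,0,4],"rotation":[0,0,0]},
    {"delta_pos":[0,0,6],"rotation":[0,0,0]},
    {"delta_pos":[0,0,7.5],"rotation":[0,0,0]},
    {"delta_pos":[0,0,7.5],"rotation":[0,0,0]},
  ],
)

```text
t: 19.92
ee_pos: [0.5801, 0.2547, 0.0456]
tool_rot: [1.737, 2.617, 0.002]
force: [0.8, 0.4, -2.9]
finger_gap: 0.576
grip_force: 62.7
```

Call:
carry_out(
  rows=[
    {"delta_pos":[0,0,0.5],"rotation":[0,0,0]},
    {"delta_pos":[0,0,1],"rotation":[0,0,0]},
    {"delta_pos":[0,0,1],"rotation":[0,0,0]},
  ],
)

```text
t: 20.17
ee_pos: [0.5802, 0.2547, 0.0455]
tool_rot: [1.737, 2.617, 0.002]
force: [-3.5, -1.7, 8.3]
finger_gap: 0.575
grip_force: 63.7
```

Call:
carry_out(
  rows=[
    {"delta_pos":[0,0,0],"rotation":[0,0,0]},
    {"delta_pos":[0,0,0],"rotation":[0,0,0]},
    {"delta_pos":[0,0,0],"rotation":[0,0,0]},
    {"delta_pos":[0,0,0],"rotation":[0,0,0]},
    {"delta_pos":[0,0,0],"rotation":[0,0,0]},
  ],
  grip=-1,
)

```text
t: 20.58
ee_pos: [0.5797, 0.2545, 0.0438]
tool_rot: [1.737, 2.618, 0.0]
force: [-0.0, -1.3, -0.3]
finger_gap: 1.0
grip_force: 0.0
```

Call:
carry_out(
  rows=[
    {"delta_pos":[0,0,-30],"rotation":[0,0,0]},
    {"delta_pos":[0,0,-70],"rotation":[0,0,0]},
    {"delta_pos":[0,0,-110],"rotation":[0,0,0]},
    {"delta_pos":[0,0,-135],"rotation":[0,0,0]},
    {"delta_pos":[0,0,-135],"rotation":[0,0,0]},
  ],
)

```text
t: 21.0
ee_pos: [0.5831, 0.2559, 0.1853]
tool_rot: [1.734, 2.613, 0.014]
force: [0.8, -0.0, 0.9]
finger_gap: 1.003
grip_force: 0.0
```

```bash
python3 - <<'E'
from h import *
wrist();wrist()
rows([.4312,.3380,.18],np.radians(22.75))
E
```

```text
shift [ 134.7 -104.9   -0.3] turn [ 0.0025 -0.      0.0019] t 21.1
```

Call:
carry_out(
  rows=[
    {"delta_pos":[30,-24,0],"rotation":[0,0,0]},
    {"delta_pos":[60,-48,0],"rotation":[0,0,0]},
    {"delta_pos":[90,-72,0],"rotation":[0,0,0]},
    {"delta_pos":[120,-94,0],"rotation":[0,0,0]},
    {"delta_pos":[135,-105,0],"rotation":[0,0,0]},
  ],
)

```text
t: 21.52
ee_pos: [0.4259, 0.3381, 0.1766]
tool_rot: [-1.734, -2.617, 0.008]
force: [0.6, 0.2, -0.2]
finger_gap: 0.998
grip_force: 0.0
```

Call:
carry_out(
  rows=[
    {"delta_pos":[0,0,0],"rotation":[0,0,0]},
    {"delta_pos":[0,0,0],"rotation":[0,0,0]},
  ],
)

```text
t: 21.68
ee_pos: [0.4292, 0.3379, 0.1774]
tool_rot: [-1.734, -2.619, 0.004]
force: [0.2, 0.1, 0.1]
finger_gap: 1.0
grip_force: 0.0
```

```bash
python3 - <<'E'
from h import *
wrist();K,E=wrist("w6")
rows([.4312,.3380,.068],np.radians(22.75))
im=cv2.imread("pics/w6.png");im=cv2.convertScaleAbs(im,alpha=1.6,beta=15)
n=np.array([np.cos(np.radians(22.75)),np.sin(np.radians(22.75))]);u=np.array([n[1],-n[0]])
for a in (1,-1):
    for b in (1,-1):
      p=proj(K,E,[*(np.array([.4312,.338])+u*(b*.0145)+n*a*.0145),.032]);cv2.drawMarker(im,tuple(int(round(v)) for v in p),(0,0,255),0,5,1)
cv2.imwrite("pics/w6c.png",cv2.resize(im[84:384,130:430],(600,600),interpolation=2))
E
```

```text
shift [  0.3   0.6 109.9] turn [-0.0011  0.0006  0.0018] t 21.78
```

View pics/w6c.png

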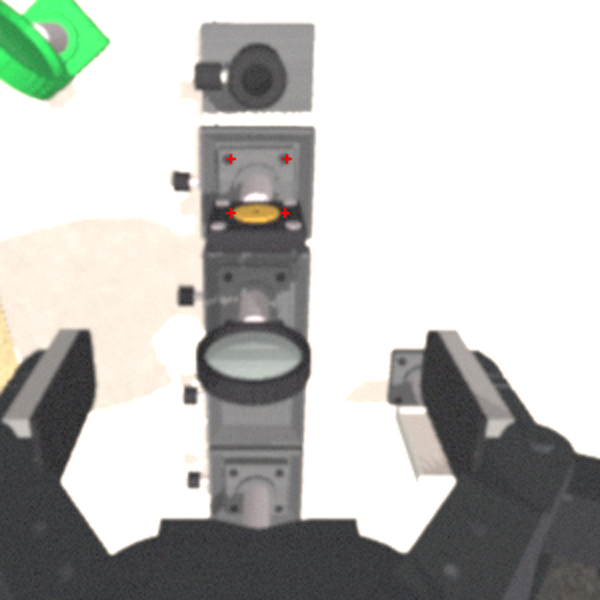

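Markers fit the pinhole's screws; the screen stands upright behind the rail (crop 410,400). Descending on the pinhole.

Call:
carry_out(
  rows=[
    {"delta_pos":[0,-0.5,30],"rotation":[0,0,0]},
    {"delta_pos":[0,-0.5,60],"rotation":[0,0,0]},
    {"delta_pos":[0,-0.5,90],"rotation":[0,0,0]},
    {"delta_pos":[0,-0.5,106],"rotation":[0,0,0]},
    {"delta_pos":[0,-0.5,110],"rotation":[0,0,0]},
  ],
)

```text
t: 22.2
ee_pos: [0.4293, 0.3356, 0.0653]
tool_rot: [-1.739, -2.615, 0.008]
force: [-1.2, -0.3, -0.1]
finger_gap: 1.002
grip_force: 0.0
```

Call:
carry_out(
  rows=[
    {"delta_pos":[0,0,0],"rotation":[0,0,0]},
    {"delta_pos":[0,0,0],"rotation":[0,0,0]},
    {"delta_pos":[0,0,0],"rotation":[0,0,0]},
    {"delta_pos":[0,0,0],"rotation":[0,0,0]},
    {"delta_pos":[0,0,0],"rotation":[0,0,0]},
  ],
  grip=1,
)

```text
t: 22.62
ee_pos: [0.4309, 0.3384, 0.0702]
tool_rot: [1.737, 2.617, 0.004]
force: [0.3, -1.0, 4.4]
finger_gap: 0.458
grip_force: 59.5
```

Call:
carry_out(
  rows=[
    {"delta_pos":[0,0,0],"rotation":[0,0,0]},
    {"delta_pos":[0,0,0],"rotation":[0,0,0]},
    {"delta_pos":[0,0,0],"rotation":[0,0,0]},
    {"delta_pos":[0,0,0],"rotation":[0,0,0]},
    {"delta_pos":[0,0,0],"rotation":[0,0,0]},
  ],
)

```text
t: 23.03
ee_pos: [0.4309, 0.3384, 0.0702]
tool_rot: [1.736, 2.617, 0.004]
force: [-0.1, -2.0, 6.1]
finger_gap: 0.457
grip_force: 59.7
```

Call:
carry_out(
  rows=[
    {"delta_pos":[0,0,-10],"rotation":[0,0,0]},
    {"delta_pos":[0,0,-30],"rotation":[0,0,0]},
    {"delta_pos":[0,0,-60],"rotation":[0,0,0]},
    {"delta_pos":[0,0,-90],"rotation":[0,0,0]},
    {"delta_pos":[0,0,-115],"rotation":[0,0,0]},
  ],
)

```text
t: 23.45
ee_pos: [0.4299, 0.3379, 0.1863]
tool_rot: [1.737, 2.618, 0.001]
force: [0.7, 0.8, -2.5]
finger_gap: 0.46
grip_force: 60.3
```

Call:
carry_out(
  rows=[
    {"delta_pos":[0,0,0],"rotation":[0,0,0]},
    {"delta_pos":[0,0,0],"rotation":[0,0,0]},
  ],
)

```text
t: 23.62
ee_pos: [0.4306, 0.3384, 0.1857]
tool_rot: [1.736, 2.617, 0.006]
force: [0.0, 0.3, -2.7]
finger_gap: 0.458
grip_force: 60.7
```

```bash
python3 - <<'E'
from h import *
rows([.4830,.2136,.18],np.radians(22.75))
E
```

```text
shift [-135.4   -0.2    5.6] turn [ 0.0036 -0.001   0.0021] t 23.62
```

Call:
carry_out(
  rows=[
    {"delta_pos":[-30,0,0],"rotation":[0,0,0]},
    {"delta_pos":[-70,0,0],"rotation":[0,0,0]},
    {"delta_pos":[-105,0,0],"rotation":[0,0,0]},
    {"delta_pos":[-129,0,0],"rotation":[0,0,0]},
    {"delta_pos":[-135.5,0,0],"rotation":[0,0,0]},
  ],
)

```text
t: 24.03
ee_pos: [0.4824, 0.2097, 0.1823]
tool_rot: [-1.74, -2.614, 0.005]
force: [0.1, 0.4, -1.8]
finger_gap: 0.457
grip_force: 60.5
```

Call:
carry_out(
  rows=[
    {"delta_pos":[0,0,10],"rotation":[0,0,0]},
    {"delta_pos":[0,0,35],"rotation":[0,0,0]},
    {"delta_pos":[0,0,65],"rotation":[0,0,0]},
    {"delta_pos":[0,0,90],"rotation":[0,0,0]},
    {"delta_pos":[0,0,100],"rotation":[0,0,0]},
  ],
)

```text
t: 24.45
ee_pos: [0.4793, 0.2129, 0.0795]
tool_rot: [-1.734, -2.615, 0.009]
force: [-0.7, -0.2, -2.0]
finger_gap: 0.46
grip_force: 60.4
```

Call:
carry_out(
  rows=[
    {"delta_pos":[0,0,3],"rotation":[0,0,0]},
    {"delta_pos":[0,0,6],"rotation":[0,0,0]},
    {"delta_pos":[0,0,9],"rotation":[0,0,0]},
    {"delta_pos":[0,0,12],"rotation":[0,0,0]},
    {"delta_pos":[0,0,15],"rotation":[0,0,0]},
  ],
)

```text
t: 24.87
ee_pos: [0.4832, 0.2134, 0.0698]
tool_rot: [1.736, 2.617, 0.002]
force: [-11.9, -4.6, 42.2]
finger_gap: 0.458
grip_force: 63.5
```

Call:
carry_out(
  rows=[
    {"delta_pos":[0,0,-2],"rotation":[0,0,0]},
    {"delta_pos":[0,0,-2],"rotation":[0,0,0]},
  ],
)

```text
t: 25.03
ee_pos: [0.4832, 0.2132, 0.0716]
tool_rot: [1.737, 2.617, 0.002]
force: [0.1, -0.1, -1.8]
finger_gap: 0.454
grip_force: 60.3
```

Call:
carry_out(
  rows=[
    {"delta_pos":[0,0,0],"rotation":[0,0,0]},
    {"delta_pos":[0,0,0],"rotation":[0,0,0]},
    {"delta_pos":[0,0,0],"rotation":[0,0,0]},
    {"delta_pos":[0,0,0],"rotation":[0,0,0]},
    {"delta_pos":[0,0,0],"rotation":[0,0,0]},
  ],
  grip=-1,
)

```text
t: 25.45
ee_pos: [0.4828, 0.213, 0.0709]
tool_rot: [1.737, 2.617, 0.0]
force: [1.0, 0.5, -1.1]
finger_gap: 1.001
grip_force: 0.0
```

Call:
carry_out(
  rows=[
    {"delta_pos":[0,0,-20],"rotation":[0,0,0]},
    {"delta_pos":[0,0,-50],"rotation":[0,0,0]},
    {"delta_pos":[0,0,-85],"rotation":[0,0,0]},
    {"delta_pos":[0,0,-112],"rotation":[0,0,0]},
    {"delta_pos":[0,0,-112],"rotation":[0,0,0]},
  ],
)

```text
t: 25.87
ee_pos: [0.4857, 0.2143, 0.1881]
tool_rot: [1.734, 2.613, 0.012]
force: [0.4, 0.1, 0.9]
finger_gap: 1.003
grip_force: 0.0
```

```bash
python3 - <<'E'
from h import *
wrist();wrist();wrist()
rows([.5797,.2545,.0438],np.radians(22.75))
E
```

```text
shift [  0.5 105.9 138.8] turn [ 0.     -0.      0.0019] t 26.02
```

Call:
carry_out(
  rows=[
    {"delta_pos":[0.5,35,0],"rotation":[0,0,0]},
    {"delta_pos":[0.5,70,0],"rotation":[0,0,0]},
    {"delta_pos":[0.5,98,0],"rotation":[0,0,0]},
    {"delta_pos":[0.5,106,0],"rotation":[0,0,0]},
    {"delta_pos":[0.5,106,10],"rotation":[0,0,0]},
  ],
)

```text
t: 26.43
ee_pos: [0.5821, 0.2554, 0.1721]
tool_rot: [1.737, 2.617, 0.002]
force: [-0.2, -0.5, -0.4]
finger_gap: 1.002
grip_force: 0.0
```

Call:
carry_out(
  rows=[
    {"delta_pos":[0,0,30],"rotation":[0,0,0]},
    {"delta_pos":[0,0,65],"rotation":[0,0,0]},
    {"delta_pos":[0,0,100],"rotation":[0,0,0]},
    {"delta_pos":[0,0,120],"rotation":[0,0,0]},
    {"delta_pos":[0,0,127],"rotation":[0,0,0]},
  ],
)

```text
t: 26.85
ee_pos: [0.5749, 0.2525, 0.0402]
tool_rot: [-1.734, -2.613, 0.013]
force: [-0.5, -0.5, 0.8]
finger_gap: 0.998
grip_force: 0.0
```

Call:
carry_out(
  rows=[
    {"delta_pos":[0,0,0],"rotation":[0,0,0]},
    {"delta_pos":[0,0,0],"rotation":[0,0,0]},
    {"delta_pos":[0,0,0],"rotation":[0,0,0]},
    {"delta_pos":[0,0,0],"rotation":[0,0,0]},
    {"delta_pos":[0,0,0],"rotation":[0,0,0]},
  ],
  grip=1,
)

```text
t: 27.27
ee_pos: [0.5808, 0.255, 0.0474]
tool_rot: [1.736, 2.617, 0.003]
force: [-2.2, -0.1, 3.0]
finger_gap: 0.576
grip_force: 62.1
```

Call:
carry_out(
  rows=[
    {"delta_pos":[0,0,0],"rotation":[0,0,0]},
    {"delta_pos":[0,0,0],"rotation":[0,0,0]},
    {"delta_pos":[0,0,0],"rotation":[0,0,0]},
    {"delta_pos":[0,0,0],"rotation":[0,0,0]},
    {"delta_pos":[0,0,0],"rotation":[0,0,0]},
  ],
)

```text
t: 27.68
ee_pos: [0.5808, 0.255, 0.0474]
tool_rot: [1.736, 2.617, 0.003]
force: [-2.6, -0.4, 6.6]
finger_gap: 0.576
grip_force: 62.5
```

Call:
carry_out(
  rows=[
    {"delta_pos":[0,0,-10],"rotation":[0,0,0]},
    {"delta_pos":[0,0,-30],"rotation":[0,0,0]},
    {"delta_pos":[0,0,-55],"rotation":[0,0,0]},
    {"delta_pos":[0,0,-75],"rotation":[0,0,0]},
    {"delta_pos":[0,0,-75],"rotation":[0,0,0]},
  ],
)

```text
t: 28.1
ee_pos: [0.5828, 0.2558, 0.1256]
tool_rot: [1.735, 2.614, 0.01]
force: [1.0, 0.5, -2.1]
finger_gap: 0.578
grip_force: 62.4
```

```bash
python3 - <<'E'
from h import *
wrist();wrist()
rows([.4307,.3386,.0695],np.radians(22.75))
E
```

```text
shift [ 135.4 -105.6   52. ] turn [0.0019 0.     0.0019] t 28.2
```

Call:
carry_out(
  rows=[
    {"delta_pos":[35,0,0],"rotation":[0,0,0]},
    {"delta_pos":[70,0,0],"rotation":[0,0,0]},
    {"delta_pos":[105,0,0],"rotation":[0,0,0]},
    {"delta_pos":[130,-10,0],"rotation":[0,0,0]},
    {"delta_pos":[135.5,-40,0],"rotation":[0,0,0]},
  ],
)

```text
t: 28.62
ee_pos: [0.4912, 0.3684, 0.1197]
tool_rot: [1.734, 2.619, 0.005]
force: [0.6, -0.3, -1.9]
finger_gap: 0.578
grip_force: 62.8
```

Call:
carry_out(
  rows=[
    {"delta_pos":[0,-35,0],"rotation":[0,0,0]},
    {"delta_pos":[0,-58,0],"rotation":[0,0,0]},
    {"delta_pos":[0,-65.5,0],"rotation":[0,0,0]},
    {"delta_pos":[0,-65.5,0],"rotation":[0,0,0]},
    {"delta_pos":[0,-65.5,10],"rotation":[0,0,0]},
  ],
)

```text
t: 29.03
ee_pos: [0.4316, 0.3395, 0.1115]
tool_rot: [1.736, 2.617, 0.005]
force: [0.1, 1.2, -2.7]
finger_gap: 0.581
grip_force: 63.0
```

Call:
carry_out(
  rows=[
    {"delta_pos":[0,0,10],"rotation":[0,0,0]},
    {"delta_pos":[0,0,20],"rotation":[0,0,0]},
    {"delta_pos":[0,0,26],"rotation":[0,0,0]},
    {"delta_pos":[0,0,29],"rotation":[0,0,0]},
    {"delta_pos":[0,0,32],"rotation":[0,0,0]},
  ],
)

```text
t: 29.45
ee_pos: [0.4303, 0.3384, 0.0777]
tool_rot: [-1.737, -2.617, 0.002]
force: [0.3, -0.6, -2.5]
finger_gap: 0.571
grip_force: 63.0
```

Call:
carry_out(
  rows=[
    {"delta_pos":[0,0,2],"rotation":[0,0,0]},
    {"delta_pos":[0,0,4],"rotation":[0,0,0]},
    {"delta_pos":[0,0,6],"rotation":[0,0,0]},
    {"delta_pos":[0,0,7.5],"rotation":[0,0,0]},
    {"delta_pos":[0,0,7.5],"rotation":[0,0,0]},
  ],
)

```text
t: 29.87
ee_pos: [0.4304, 0.3387, 0.0715]
tool_rot: [1.737, 2.618, 0.001]
force: [0.3, -0.0, -2.7]
finger_gap: 0.58
grip_force: 62.9
```

Just at the floor; one millimetre more, then release and rise.

Call:
carry_out(
  rows=[
    {"delta_pos":[0,0,0.5],"rotation":[0,0,0]},
    {"delta_pos":[0,0,1],"rotation":[0,0,0]},
    {"delta_pos":[0,0,1],"rotation":[0,0,0]},
  ],
)

```text
t: 30.12
ee_pos: [0.4304, 0.3387, 0.0714]
tool_rot: [1.737, 2.617, 0.001]
force: [-1.4, -2.0, 8.1]
finger_gap: 0.577
grip_force: 63.9
```

Call:
carry_out(
  rows=[
    {"delta_pos":[0,0,0],"rotation":[0,0,0]},
    {"delta_pos":[0,0,0],"rotation":[0,0,0]},
    {"delta_pos":[0,0,0],"rotation":[0,0,0]},
    {"delta_pos":[0,0,0],"rotation":[0,0,0]},
    {"delta_pos":[0,0,0],"rotation":[0,0,0]},
  ],
  grip=-1,
)

```text
t: 30.53
ee_pos: [0.4303, 0.3385, 0.0703]
tool_rot: [1.737, 2.618, 0.0]
force: [-0.7, 1.4, 0.2]
finger_gap: 1.002
grip_force: 0.0
```

Call:
carry_out(
  rows=[
    {"delta_pos":[0,0,-20],"rotation":[0,0,0]},
    {"delta_pos":[0,0,-50],"rotation":[0,0,0]},
    {"delta_pos":[0,0,-90],"rotation":[0,0,0]},
    {"delta_pos":[0,0,-130],"rotation":[0,0,0]},
    {"delta_pos":[0,0,-160],"rotation":[0,0,0]},
  ],
)

```text
t: 30.95
ee_pos: [0.4307, 0.3389, 0.2333]
tool_rot: [1.737, 2.617, 0.003]
force: [0.7, 0.7, 0.2]
finger_gap: 1.001
grip_force: 0.0
```

Call:
carry_out(
  rows=[
    {"delta_pos":[-20,-20,-20],"rotation":[0,0,0]},
    {"delta_pos":[-40,-50,-40],"rotation":[0,0,0]},
    {"delta_pos":[-40,-70,-60],"rotation":[0,0,0]},
    {"delta_pos":[-40,-80,-60],"rotation":[0,0,0]},
    {"delta_pos":[-40,-80,-60],"rotation":[0,0,0]},
  ],
)

```text
t: 31.37
ee_pos: [0.371, 0.27, 0.2911]
tool_rot: [1.737, 2.617, 0.003]
force: [0.9, -0.1, -0.6]
finger_gap: 1.0
grip_force: 0.0
```

```bash
python3 - <<'E'
from h import *
from workcell import eyes
wrist();wrist();wrist("w7")
r=eyes.read_camera("side");s=r["image"][:,:,::-1][110:300,170:370]
w=cv2.imread("pics/w7.png")
b=cv2.resize(s,None,fx=2,fy=2,interpolation=2)
cv2.imwrite("pics/fin.png",cv2.convertScaleAbs(np.hstack([cv2.resize(w[:300,170:400],(398,519)),np.pad(b,((0,139),(0,0),(0,0)))]),alpha=1.4,beta=10))
E
```

```text
(no output)
```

View pics/fin.png

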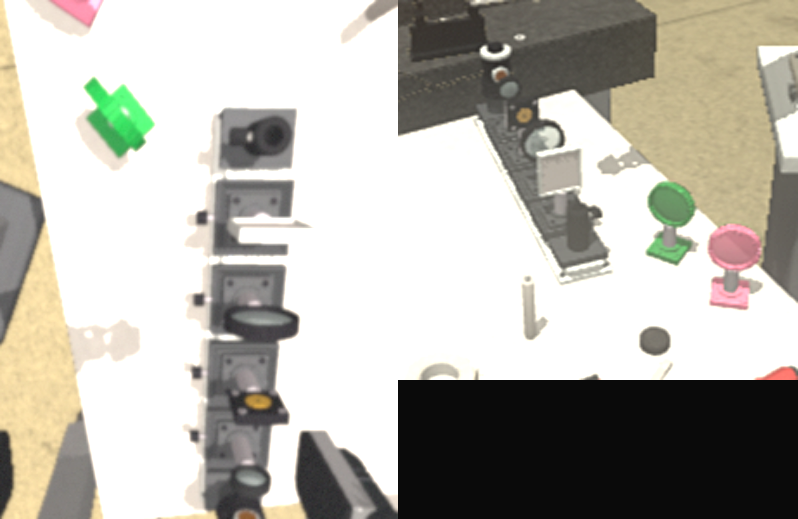

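From the lamp outward the order is small lens, pinhole, large lens, screen. All are upright, seated and square, and the post still stands (side panel 528,308). Handing in.

```bash
python3 -c "
from workcell import order
print(order.close_job())"
```

```text
the job is handed in; nothing more can be done
None
```

The job is handed in at about 31 s on the robot's clock: going out from the lamp the rail now holds the small lens, pinhole, large lens and screen, each seated and square in the last pictures, nothing tipped, and the post still standing where it was; the only close call was a brief 42 N at the wrist while seating the pinhole, against the 40 N limit on arm and gripper-body contact.

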